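# Clamp a fallen sample jar in the shaker's jar carrier and hold the index pin home

### The arm

A 6-joint arm with a two-finger parallel gripper is mounted at the origin on a cart in front of the work surface, level with it; the furniture and walls round the work are solid. World frame = base frame: x ahead of the robot, y to its left, z up, the work surface at z = 0. Lengths are in m, angles in rad, forces in N, time in s.
With the tool pointing down it reaches from about 0.3 to 0.875 m from the base axis. Payload 6.4 kg.
Tool frame: the origin (TCP) lies midway between the tips of the shut fingers; the grasp point (between the pads) lies 19 mm behind it; z points along the fingers, y is the line along which they close (so a half turn about z gives the same grasp; the last joint's range is limited). The gripper opens to 85 mm and grips with 20 to 120 N. Pads are 22 mm wide; open, the fingers measure 114 mm over their backs; the gripper's body (76 mm by 85 mm) begins 54 mm behind the grasp point. The pads swing forward as they close: fully open they stand 13 mm farther back than shut.
Start: joints at [-1.552, 0.181, 1.607, -0, 1.354, -0.206], TCP at [0.128, -0.561, 0.231] pointing down, gripper open.
Joint ranges: [-2.99, 2.99], [-0.89, 2.07], [0.3, 2.58], [-1.14, 4.28], [0, 2.63], [-3.12, 3.12]. Speed limits (rad/s): [2.57, 2.57, 3.01, 3.14, 3.14, 3.14].

### API

Orientations are given as a unit quaternion [w, x, y, z].
In Python, from bench import sensors, vision, ctrl gives the robot as it stands.
- The arm moves only by the tool carry_out, never from a script. Its argument "deltas" is text: rows parted by semicolons, each of 7 numbers parted by spaces: the shift along the tool's x, y, z in mm, then the turn, a rotation vector about the tool's x, y, z in rad, then the closure, from 0 (fully open) to 1 (shut). In form: tx ty tz ax ay az claw; .... A call has 1 to 12 rows; each row is the pose to reach, as a shift and turn from the pose commanded when the call began, along the tool's axes at that moment; what a row does not reach only later rows make up. A row lasts 1/8 s, in which the tool goes at most 62.5 mm and 10.7 degrees, less where a joint would pass 70% of its speed; a pose out of reach is approached as far as the arm can. A call with a gripper value outside its range is refused whole. The fingers move at their own pace and stop on an object; the grip force is fixed at half the most. Time passes only in rows, so rows that repeat a pose let the fingers close. It gives the time, the measured TCP pose, the force, the opening and the grip force at its end, in the units of the state.
- sensors.get_obs(): the state, without advancing time (a new reading comes with each control period).
- vision.camera(name): name is "scene" or "side" or "wrist"; returns the picture (480x640x3 uint8, blue, green, red); there is no depth.
- vision.camera_model(name): a dict with "K" (3x3 intrinsics, pixels), "extrinsics" (4x4, takes a point from world to camera coordinates); the wrist camera has in their place "hand_eye" (4x4, takes a point from camera to tool coordinates, whose origin is the TCP and whose axes are the flange's). Camera axes: x right, y down, z forward; pixel columns grow to the right and rows downward; lengths in m; the calibration is good to about 2 mm. A picture is of the moment at which its call begins: read the wrist's pose just before it. camera_model takes no time and is no camera call.
- ctrl.hand_in(): hands the job in; it is judged then, once.
The state is a dict: "time_s": time; "q": joint angles; "dq": joint speeds; "joint_efforts": joint torques, N m; "eef_pos": TCP position; "eef_rot": TCP orientation; "wrist_force": force on the tool from outside, world axes, zero at the start; "torque": the same for the moment, N m; "opening": opening from 0.0 (shut) to 1.0 (fully open); "grasp_force": force on a finger pad.
Only numpy, scipy, OpenCV 4.12 (cv2) and the standard library are available. Lean on these libraries where they do the work, as an engineer would, in place of code of your own. Each camera call takes 0.05 s, during which the arm holds its last target. There are 200 camera calls.

### The job

The small sample jar has fallen over on the bench: stand it upright on the round rubber seat of the shaker's jar carrier, between the V-stop and the sliding jaw, and let go of it. Then pull up the knob of the index plunger, slide the carriage one hole towards the jar so that the jaw clamps the jar against the V-stop, and let the pin drop fully home in that hole. Finish while still gripping the knob with the pin fully down, because I shall fit the safety clip while you hold it; do not let go, and leave the loose tin, vial and brush where they are.

Things in the scene. Friction and masses are not known exactly. Their poses are not given: they have to be found in the camera images.
- jar: Small closed plastic sample jar with a ribbed screw lid: a plain cylinder 60 mm in diameter, 84 mm tall, the lid (last 20 mm) as wide as the body; 0.11 to 0.23 kg. Lies on its side on the table in front of the carrier at the start. Origin: centre of its underside; z from underside to lid (horizontal while it lies, up when it stands).
- carrier: Jar carrier fixed on the table: aluminium plate 300 x 92 x 8 mm, a steel tube 25 mm square along one end of it (x -140 to 30 mm, top at z 39 mm), at the other end the jar seat and beyond it a V-stop of two upright rubber faces (z 12 to 48 mm, y within +-45 mm). Origin: centre of the plate's underside, on the table; x along the tube towards the seat, z up.
- seat (a point): Where the centre of the jar's underside lies when the jar is clamped home in the V-stop: on the top of the rubber seat, 10 mm above the table; x = 85, y = 0 mm of the carrier, axes as its. While the carriage is at 0 the gap leaves 25 mm of room: set the jar down 0 to 25 mm nearer the jaw (-x), best about 12. Closing the jaw slides it home.
- next_hole (a point): Centre of the next hole, towards the seat, in the top of the tube: 39 mm above the table, x = 12, y = 0 mm of the carrier, axes as its. The last of five holes 11 mm wide and 30 mm apart; the pin starts in the one at x = -18 mm.
- carriage (a joint): Travel of the carriage along the tube (m), + towards the jar: 0 in the first hole, 0.030 in the next one. A saddle 60 mm long, 37 mm wide, its top 46 mm above the table. With the pin clear it slides from -0.062 to 0.036 against about 2 N. Pin play in a hole +-1.5 mm; the sprung jaw pushes the carriage back with 4 to 6 N once it squeezes the jar.
- plunger (a joint): Lift of the index plunger (m): 0 with the pin fully home in a hole, about 0.010 when the pin stands on top of the tube between holes, 0.014 at its end stop. The pin (8 mm thick, round tip) locks the carriage until lifted about 0.010. A spring pulls it down, 4.5 N at 0 to 8 N at 0.014.
- knob: Black pull knob of the plunger, above the carriage: upright, 24 mm in diameter, 24 mm tall; moves with carriage and plunger. Below it a 9 mm stem, a 17 mm barrel and a 23 mm hexagon foot, top 33 mm below the knob's middle. This body's origin is not on the knob (86 mm lower and 18 mm towards the seat): use point knob_mid.
- knob_mid (a point): Centre of the pull knob, on the pin's axis, 86 mm above the table while the pin is home; at x = -18, y = 0 mm of the carrier at the start, axes as its. Grip the knob here from above, best with the fingers across the carrier. Straight above next_hole when the pin is over that hole.
- jaw: Sprung V-jaw in front of the carriage: two upright rubber faces 12 to 48 mm above the table, at y = +-15 to +-33 mm of the carrier, joined by a bridge over the tube. Rides with the carriage and yields up to 8 mm against 1100 N/m; touches a jar that is home in the V-stop from carriage = 0.025 on. Its origin is not on the part.
- sieve_shaker: Fixed furniture, an obstacle for the arm: sieve shaker, base 380 mm deep (x) and 300 mm wide (y), about 120 mm high, with a stack of sieves 210 mm wide and rods up to 0.7 m high on it; to the right of the carrier. Origin: centre of its underside, on the table.
- tin: Bystander: round moisture tin (the nearer of two alike), 64 mm in diameter, 30 mm tall, behind the carrier. Origin at its underside.
- vial: Bystander: standing glass sample vial with black cap, 27 mm in diameter, 70 mm tall, behind the carrier. Origin at its underside.
- brush: Bystander: sieve brush with wooden handle lying flat at the left end of the table, 165 x 40 x 18 mm. Origin at its underside's centre. A tall fixed rack stands beyond it, left of the table (y over 0.5 m, x under 0.57 m): an obstacle for a wrist that leans that way.

How it is judged:
By the outcome, as a careful person would: the job done as asked, in the order asked, and still so for the second after the job is handed in, while the arm keeps its last pose, push and grip.
It also fails if it takes over 72 s, if anything falls off the work surface, if the arm or the gripper's body presses on something with over 40 N, if the wrist force passes 120 N, or if a joint passes its speed limit or range.

## Working session

There is one attempt and no reset: what is moved stays moved. The work goes in short steps, Python scripts to look and compute and a tool call to move; the robot and the scene stay as the last step left them, time stands still between calls to the robot, and variables do not carry over. Pictures are saved under pics/ and viewed, at most 12 in all, crops included, and the job is handed in when it is done.

Besides the shell and the picture viewer there is one more tool, called after "Emit:" as a command line: name --argument value ..., lists and objects as JSON in quotes. carry_out: Moves the arm, as the interface text tells. Its arguments: {"type":"object","properties":{"deltas":{"type":"string"}},"required":["deltas"]}

```bash
mkdir -p pics; python3 - <<'E'
from bench import sensors, vision, ctrl
import cv2,numpy as np
np.set_printoptions(precision=4,suppress=True)
o=sensors.get_obs();print(o)
for n in("scene","side"):
    cv2.imwrite(f"pics/{n}0.png",vision.camera(n));print(n,vision.camera_model(n))
print(vision.camera_model("wrist"))
E
```

```text
{'time_s': 0.0, 'q': array([-1.5523,  0.1816,  1.608 ,  0.    ,  1.3538, -0.2063]), 'dq': array([-0.0007, -0.0013, -0.0006, -0.0003,  0.0018, -0.0006]), 'joint_efforts': array([ -0.0012, -44.4865, -35.134 ,  -0.0002,   0.0091,   0.    ]), 'eef_pos': array([ 0.1282, -0.56  ,  0.2304]), 'eef_rot': array([-0.0009,  0.9937,  0.1122,  0.0001]), 'wrist_force': array([ 0.4532, -0.6688, -0.1307]), 'torque': array([-0.0335, -0.0713, -0.0305]), 'grasp_force': 0.0, 'opening': 0.9956492654119385}
scene {'K': array([[513.1675,   0.    , 321.2064],
       [  0.    , 513.1675, 238.714 ],
       [  0.    ,   0.    ,   1.    ]]), 'extrinsics': array([[ 0.3316, -0.9434,  0.0043, -0.0598],
       [-0.5675, -0.2031, -0.798 ,  0.4243],
       [ 0.7537,  0.2622, -0.6027,  0.5554],
       [ 0.    ,  0.    ,  0.    ,  1.    ]])}
side {'K': array([[519.1385,   0.    , 327.5237],
       [  0.    , 519.1385, 242.903 ],
       [  0.    ,   0.    ,   1.    ]]), 'extrinsics': array([[ 0.891 , -0.454 ,  0.0086, -0.4905],
       [-0.3531, -0.7047, -0.6154,  0.3768],
       [ 0.2855,  0.5453, -0.7882,  0.8646],
       [ 0.    ,  0.    ,  0.    ,  1.    ]])}
{'K': array([[347.7856,   0.    , 322.2135],
       [  0.    , 347.7856, 239.5988],
       [  0.    ,   0.    ,   1.    ]]), 'hand_eye': array([[ 0.0008, -0.9617, -0.2743,  0.0691],
       [ 1.    ,  0.0009, -0.0003, -0.0011],
       [ 0.0005, -0.2743,  0.9617, -0.1431],
       [ 0.    ,  0.    ,  0.    ,  1.    ]])}
```

View pics/scene0.png

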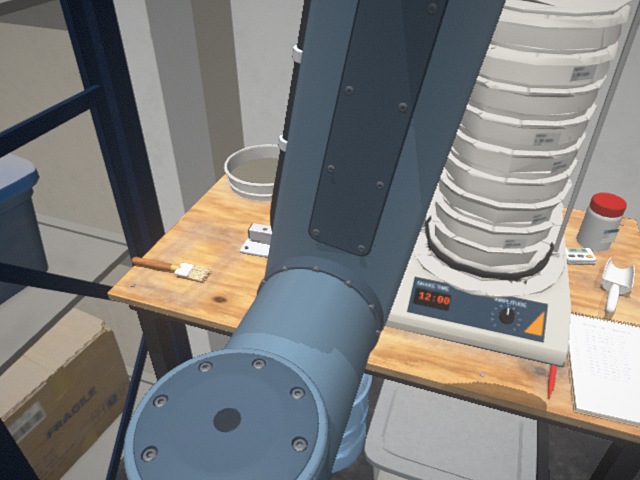

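View pics/side0.png

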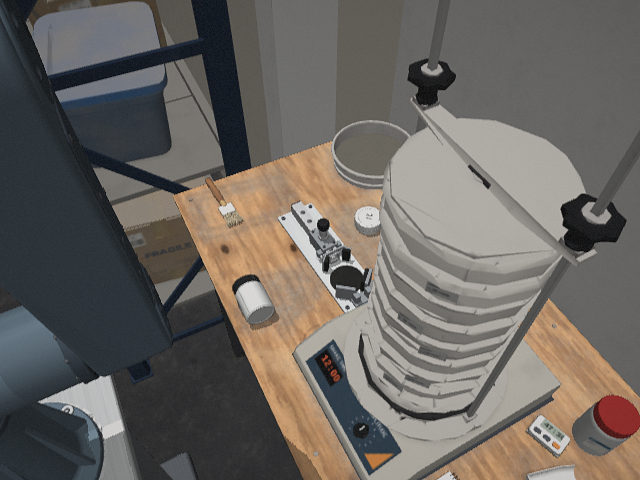

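The side view shows the jar lying at about (255,300) with its dark lid towards the upper left. The knob is at about (323,226), the seat at (347,279) and the plate's left end at (290,213).

```bash
cat >h.py <<'E'
from bench import sensors, vision, ctrl
import cv2,numpy as np
from scipy.spatial.transform import Rotation as R
np.set_printoptions(precision=4,suppress=True)
def tool():
    o=sensors.get_obs();T=np.eye(4);T[:3,:3]=R.from_quat(o['eef_rot'],scalar_first=True).as_matrix();T[:3,3]=o['eef_pos'];return T
def c2w(n,T=None):
    m=vision.camera_model(n)
    return (T if T is not None else tool())@m['hand_eye'] if n=='wrist' else np.linalg.inv(m['extrinsics'])
def back(n,uv,z,T=None):
    K=vision.camera_model(n)['K'];C=c2w(n,T)
    d=C[:3,:3]@np.linalg.solve(K,[uv[0],uv[1],1]);p=C[:3,3]
    return p+d*(z-p[2])/d[2]
def proj(n,P,T=None):
    K=vision.camera_model(n)['K'];C=np.linalg.inv(c2w(n,T));q=(C[:3,:3]@np.asarray(P).T).T+C[:3,3];q=q@K.T
    return q[...,:2]/q[...,2:]
E
python3 - <<'E'
from h import *
for k,uv,z in[('knobtop',(323,224),.098),('seat',(347,279),.01),('jar',(255,297),.03),('lid',(240,283),.03),('base',(268,318),.03),('plateL',(290,213),.008),('brush',(225,200),.01),('tin',(368,216),.03)]:print(k,back('side',uv,z))
im=vision.camera('side');cv2.imwrite('pics/c1.png',cv2.resize(im[180:330,215:415],None,fx=4,fy=4,interpolation=cv2.INTER_CUBIC))
E
```

```text
knobtop [0.6342 0.1866 0.098 ]
seat [0.6449 0.095  0.01  ]
jar [0.4524 0.128  0.03  ]
lid [0.4378 0.1729 0.03  ]
base [0.4569 0.0721 0.03  ]
plateL [0.6147 0.3183 0.008 ]
brush [0.4936 0.4226 0.01  ]
tin [0.7617 0.2132 0.03  ]
```

View pics/c1.png

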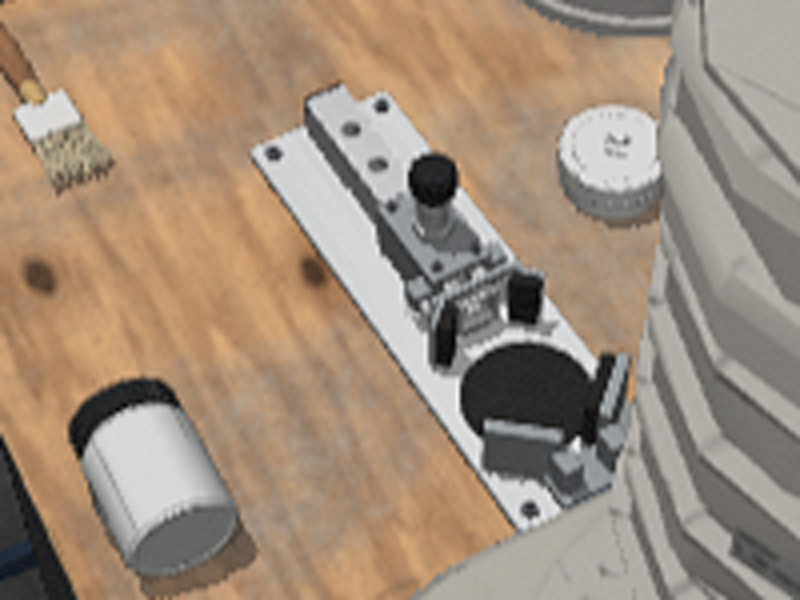

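```bash
python3 - <<'E'
from h import *
for k,n,uv,z in[('A','side',(277.5,218),.008),('B','side',(345,312.5),.008),('C','side',(312,203),.008),
 ('shk front-left top','side',(297,350),.1),('shk2','side',(345,475),.1),('scene shk fr right bottom','scene',(565,362),.0),('scene front left','scene',(390,322),0),('table edge','scene',(250,320),0),
 ('jarlidtopL','side',(233,285),.03),('lidR','side',(258,275),.03)]:print(k,back(n,uv,z))
print(proj('scene',np.array([[.45,.13,.03],[.64,.1,.01]])))
E
```

```text
A [0.5826 0.3173 0.008 ]
B [0.6034 0.0265 0.008 ]
C [0.6742 0.3237 0.008 ]
shk front-left top [ 0.4663 -0.0477  0.1   ]
shk2 [ 0.4445 -0.2633  0.1   ]
scene shk fr right bottom [ 0.5007 -0.3154  0.    ]
scene front left [ 0.492  -0.0212  0.    ]
table edge [0.4123 0.2173 0.    ]
jarlidtopL [0.4233 0.1747 0.03  ]
lidR [0.4781 0.1748 0.03  ]
[[302.5673 305.5476]
 [349.4159 254.6332]]
```

```bash
cat >>h.py <<'E'
def Rt(tz,tx):
    tz=np.array(tz,float);tz/=np.linalg.norm(tz);tx=np.array(tx,float);tx-=tz*(tx@tz);tx/=np.linalg.norm(tx)
    return np.stack([tx,np.cross(tz,tx),tz],1)
def delta(p,Rm=None,T=None):
    "row numbers (mm, rad) from the present pose to TCP p, orientation Rm"
    T=tool() if T is None else T;Rm=T[:3,:3] if Rm is None else Rm
    return np.round(np.r_[T[:3,:3].T@(np.array(p)-T[:3,3])*1000,R.from_matrix(T[:3,:3].T@Rm).as_rotvec()],3)
E
python3 - <<'E'
from h import *
f=Rt([0,0,-1],[0,1,0])
print(delta([.2,-.42,.33]),delta([.36,-.25,.33]),delta([.42,.0,.33]),delta([.50,.15,.33],f))
E
```

```text
[ 101.254 -120.72   -99.202    0.       0.       0.   ] [ 295.124 -250.776  -98.989    0.       0.       0.   ] [ 409.344 -481.11   -98.677    0.       0.       0.   ] [ 520.768 -609.502  -98.489   -0.001   -0.001   -1.346]
```

Emit:
carry_out --deltas "101 -121 -99 0 0 0 0; 101 -121 -99 0 0 0 0; 101 -121 -99 0 0 0 0; 101 -121 -99 0 0 0 0; 295 -251 -99 0 0 -0.35 0; 295 -251 -99 0 0 -0.35 0; 295 -251 -99 0 0 -0.5 0; 295 -251 -99 0 0 -0.6 0; 409 -481 -99 0 0 -0.8 0; 409 -481 -99 0 0 -1 0; 409 -481 -99 0 0 -1.2 0; 409 -481 -99 0 0 -1.346 0"

```text
time_s: 1.65
eef_pos: [0.4184, -0.0057, 0.3294]
eef_rot: [-0.0, 0.705, 0.709, -0.0]
wrist_force: [0.5, -0.5, 0.4]
opening: 1.0
grasp_force: 0.0
```

```bash
python3 - <<'E'
from h import *
f=Rt([0,0,-1],[0,1,0])
o=sensors.get_obs();print(o['time_s'],o['eef_pos'],o['q'],o['wrist_force'])
print(delta([.50,.16,.33],f))
E
```

```text
1.65 [ 0.4184 -0.0057  0.3294] [-0.2988 -0.259   1.836  -0.0003  1.5653 -0.3038] [ 0.4768 -0.5107  0.3866]
[165.31   82.473  -0.715  -0.001   0.      0.005]
```

Emit:
carry_out --deltas "165 82 -1 0 0 0 0; 165 82 -1 0 0 0 0; 165 82 -1 0 0 0 0; 165 82 -1 0 0 0 0; 165 82 -1 0 0 0 0; 165 82 -1 0 0 0 0"

```text
time_s: 2.4
eef_pos: [0.5, 0.1566, 0.331]
eef_rot: [-0.0, 0.708, 0.706, -0.0]
wrist_force: [-0.0, -0.9, -0.1]
opening: 1.003
grasp_force: 0.0
```

```bash
python3 - <<'E'
from h import *
T=tool();im=vision.camera('wrist');np.save('T2.npy',T);print(T)
cv2.imwrite('pics/w2.png',im);cv2.imwrite('pics/s2.png',vision.camera('side'));cv2.imwrite('pics/sc2.png',vision.camera('scene'))
E
```

```text
[[ 0.0019  1.     -0.0005  0.5   ]
 [ 1.     -0.0019 -0.0004  0.1566]
 [-0.0004 -0.0005 -1.      0.331 ]
 [ 0.      0.      0.      1.    ]]
```

View pics/w2.png

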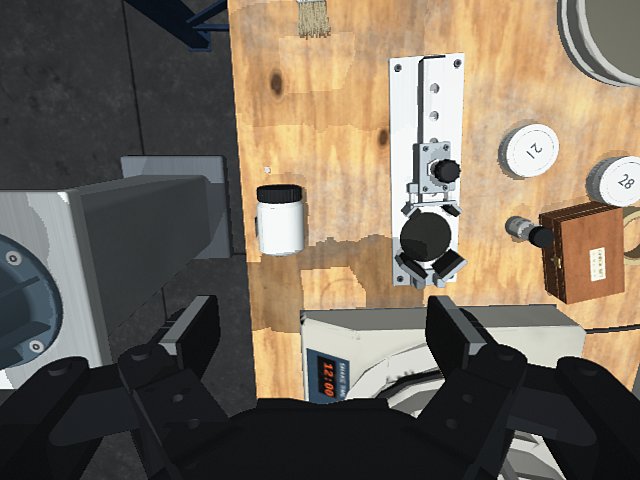

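The wrist view shows the jar at (258–304,185–254) with its lid at the top, towards +y. The knob top is at (446,172), the seat at (426,237), and the plate corners are near (390,57), (464,52) and (393,285).

```bash
python3 - <<'E'
from h import *
from scipy.optimize import minimize,least_squares
T=np.load('T2.npy');im=cv2.imread('pics/w2.png')
hsv=cv2.cvtColor(im,cv2.COLOR_BGR2HSV)
def mask(x0,y0,x1,y1):
    m=((hsv[...,1]<60)|(hsv[...,2]<60)).astype(np.uint8);k=np.zeros_like(m);k[y0:y1,x0:x1]=m[y0:y1,x0:x1]
    k=cv2.morphologyEx(k,cv2.MORPH_OPEN,np.ones((5,5)));n,l,s,c=cv2.connectedComponentsWithStats(k);i=1+s[1:,4].argmax();print(s[i],c[i]);return (l==i)
m=mask(249,172,330,275)
t=np.linspace(0,2*np.pi,60)
def hull(p):
    x,y,a=p;ax=np.array([-np.sin(a),np.cos(a),0]);pr=np.array([np.cos(a),np.sin(a),0]);b=np.array([x,y,.03])
    P=[b+h*ax+.03*(np.cos(q)*pr+np.sin(q)*np.array([0,0,1])) for h in(0,.084) for q in t]
    return cv2.convexHull(proj('wrist',np.array(P),T).astype(np.float32))
def cost(p):
    k=np.zeros(m.shape,np.uint8);cv2.fillConvexPoly(k,np.round(hull(p)*16).astype(np.int32),1,shift=4)
    return 1-(k.astype(bool)&m).sum()/(k.astype(bool)|m).sum()
p0=np.r_[back('wrist',(284,253),.03,T)[:2],0]
r=minimize(cost,p0,method='Nelder-Mead',options=dict(initial_simplex=p0+np.array([[0,0,0],[.01,0,0],[0,.01,0],[0,0,.1]])));print('jar base,yaw',r.x,'1-iou',r.fun)
pts=np.array([[-150,-46,8],[-150,46,8],[150,-46,8],[-18,0,98]])/1000.;uv=np.array([[390,57],[464,52],[393,286],[447,170]])
def W(c,P):
    a=c[2];return np.c_[c[0]+P[:,0]*np.cos(a)-P[:,1]*np.sin(a),c[1]+P[:,0]*np.sin(a)+P[:,1]*np.cos(a),P[:,2]]
f=least_squares(lambda c:(proj('wrist',W(c,pts),T)-uv).ravel(),[.64,.17,-1.5]);c=f.x
print('carrier',c,'res',f.fun)
q=np.array([[85,0,10],[73,0,10],[-18,0,86],[12,0,86]])/1000.
print(W(c,q));print('px seat',proj('wrist',W(c,q),T)[0])
for n in('side',):
    s=cv2.imread('pics/s2.png' if n=='side' else 'pics/sc2.png');print(n,'proj corners',proj(n,W(c,pts)))
cv2.polylines(im,[np.round(hull(r.x)).astype(int)],1,(0,0,255));cv2.polylines(im,[np.round(proj('wrist',W(c,np.array([[-150,-46,8],[150,-46,8],[150,46,8],[-150,46,8]])/1e3),T)).astype(int)],1,(255,0,0))
cv2.imwrite('pics/o2.png',cv2.resize(im[40:300,230:480],None,fx=2.3,fy=2.3))
E
```

```text
[ 256  185   49   71 3175] [279.9052 219.7102]
jar base,yaw [0.4445 0.0859 0.0164] 1-iou 0.06951399116347567
carrier [ 0.6352  0.1779 -1.5032] res [-1.7637  0.0596  0.5945 -0.7533 -1.2652 -0.3445  1.9533  1.0198]
[[0.641  0.0931 0.01  ]
 [0.6401 0.1051 0.01  ]
 [0.634  0.1958 0.086 ]
 [0.636  0.1659 0.086 ]]
px seat [424.5426 240.9016]
side proj corners [[274.8992 216.3983]
 [309.4892 201.5084]
 [343.5721 313.8109]
 [320.9049 220.9705]]
```

View pics/o2.png

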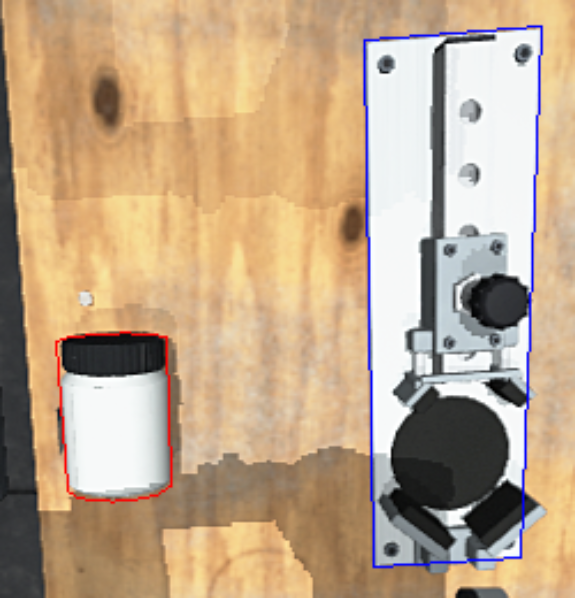

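The overlay fits both the jar and the plate. Next I work out the tilted grasp near the lid.

```bash
cat >>h.py <<'E'
b=np.deg2rad(40);a=np.array([-.016,1,0]);Z=np.array([0,0,1.])
tzg=-np.sin(b)*a-np.cos(b)*Z; Rg=Rt(tzg,a)
G=np.array([.4450,.147,.030])
E
python3 - <<'E'
from h import *
t=G+.025*tzg;print(t);print(delta(t+[0,0,.12],Rg),delta(t+[0,0,.03],Rg),delta(t,Rg))
E
```

```text
[0.4453 0.1309 0.0108]
[-26.013 -54.966 200.707  -0.006  -0.698  -0.017] [-26.008 -55.023 290.707  -0.006  -0.698  -0.017] [-26.006 -55.042 320.707  -0.006  -0.698  -0.017]
```

Emit:
carry_out --deltas "-26 -55 60 0 -0.17 0 0; -26 -55 120 0 -0.35 0 0; -26 -55 170 0 -0.52 -0.01 0; -26 -55 200 0 -0.698 -0.017 0; -26 -55 200 0 -0.698 -0.017 0; -26 -55 200 0 -0.698 -0.017 0"

```text
time_s: 3.3
eef_pos: [0.4464, 0.1321, 0.133]
eef_rot: [0.242, 0.659, 0.67, -0.24]
wrist_force: [0.3, -0.1, 0.7]
opening: 1.001
grasp_force: 0.0
```

```bash
python3 - <<'E'
from h import *
o=sensors.get_obs();print(o['time_s'],o['eef_pos'],o['q'])
t=G+.025*tzg;print(delta(t+[0,0,.03],Rg),delta(t,Rg))
T=tool();im=vision.camera('wrist');np.save('T3.npy',T)
ax=a/np.linalg.norm(a);base=G-.061*ax
for h in(0,.084):
    for s in(-.03,.03):
        u=proj('wrist',base+h*ax+s*np.array([1,.016,0]),T);cv2.circle(im,tuple(np.round(u).astype(int)),3,(0,0,255),-1)
cv2.imwrite('pics/w3.png',im)
E
```

```text
3.3 [0.4464 0.1321 0.133 ] [ 0.4351  0.3589  1.7718 -0.6359  1.385   0.6616]
[58.144 -0.809 71.568 -0.003 -0.003  0.001] [77.355 -0.711 94.61  -0.003 -0.003  0.001]
```

View pics/w3.png

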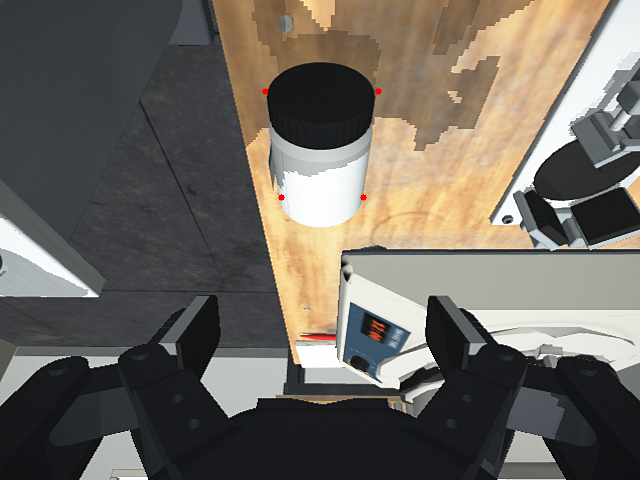

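The predicted jar outline (red dots) matches the jar at (268–376, 62–225), centred between the fingers. I go down and close.

Emit:
carry_out --deltas "39 -1 48 0 -0.003 0 0; 58 -1 71 0 -0.003 0 0; 77 -1 94 0 -0.003 0 0; 77 -1 94 0 -0.003 0 0; 77 -1 94 0 -0.003 0 0; 77 -1 94 0 -0.003 0 1; 77 -1 94 0 -0.003 0 1; 77 -1 94 0 -0.003 0 1; 77 -1 94 0 -0.003 0 1; 77 -1 94 0 -0.003 0 1; 77 -1 94 0 -0.003 0 1; 77 -1 94 0 -0.003 0 1"

```text
time_s: 4.85
eef_pos: [0.4446, 0.1312, 0.0118]
eef_rot: [0.244, 0.658, 0.67, -0.242]
wrist_force: [-1.8, 2.2, 8.7]
opening: 0.686
grasp_force: 62.9
```

```bash
cat >>h.py <<'E'
cx=np.array([np.cos(-1.5032),np.sin(-1.5032),0]);cy=np.array([-cx[1],cx[0],0])
tzf=np.cos(b)*cy-np.sin(b)*Z;Rf=Rt(tzf,Z)   # jar upright
# jar mid-underside relative to tool frame: grasp point 25 mm behind TCP, 61 mm below along jar axis
def tcp_for_base(p): return np.array(p)+.061*Z+.025*tzf
E
python3 - <<'E'
from h import *
o=sensors.get_obs();print(o['time_s'],o['eef_pos'],o['q'],o['grasp_force'])
T=tool();print(tool()[:3,:3]@ (Rf.T@Z)) # jar axis now
p=tcp_for_base([.640,.103,.010]);print(p)
print('lift',delta(T[:3,3]+[0,0,.15]),'\nfinal hover',delta(p+[0,0,.08],Rf))
print('mid',delta([.45,.16,.20],Rf))
E
```

```text
4.85 [0.4446 0.1312 0.0118] [ 0.4376  0.58    1.777  -0.6791  1.2104  0.8075] 62.92481303215027
[-0.0161  0.9999 -0.0031]
[0.6591 0.1043 0.0549]
lift [ -96.768   -0.459 -114.611    0.       0.       0.   ] 
final hover [-103.018  213.638  -75.049   -0.145    1.238    1.651]
mid [ -99.46     5.254 -162.379   -0.145    1.238    1.651]
```

```bash
python3 - <<'E'
from h import *
d=delta([.53,.16,.27],Rf);print(d);v=d[3:]
print([np.round(v*k/11,3).tolist() for k in range(1,12)])
E
```

```text
[-145.758   85.029 -215.223   -0.145    1.238    1.651]
[[-0.013, 0.113, 0.15], [-0.026, 0.225, 0.3], [-0.04, 0.338, 0.45], [-0.053, 0.45, 0.6], [-0.066, 0.563, 0.75], [-0.079, 0.675, 0.901], [-0.092, 0.788, 1.051], [-0.105, 0.9, 1.201], [-0.119, 1.013, 1.351], [-0.132, 1.125, 1.501], [-0.145, 1.238, 1.651]]
```

Emit:
carry_out --deltas "-19 0 -23 0 0 0 1; -39 0 -46 0 0 0 1; -58 0 -69 0 0 0 1; -77 0 -92 0 0 0 1; -97 0 -115 0 0 0 1; -97 0 -115 0 0 0 1"

```text
time_s: 5.6
eef_pos: [0.4457, 0.1315, 0.1625]
eef_rot: [0.244, 0.659, 0.67, -0.24]
wrist_force: [0.6, 0.2, -2.0]
opening: 0.693
grasp_force: 64.8
```

Emit:
carry_out --deltas "-5 8 -40 -0.013 0.113 0.15 1; -9 16 -70 -0.026 0.225 0.3 1; -13 24 -100 -0.04 0.338 0.45 1; -18 32 -100 -0.053 0.45 0.6 1; -22 40 -100 -0.066 0.563 0.75 1; -27 48 -100 -0.079 0.675 0.901 1; -31 56 -100 -0.092 0.788 1.051 1; -36 64 -100 -0.105 0.9 1.201 1; -40 72 -100 -0.119 1.013 1.351 1; -45 80 -100 -0.132 1.125 1.501 1; -49 85 -100 -0.145 1.238 1.651 1; -49 85 -100 -0.145 1.238 1.651 1"

```text
time_s: 7.1
eef_pos: [0.527, 0.1587, 0.2638]
eef_rot: [-0.014, 0.908, 0.031, 0.418]
wrist_force: [0.2, 0.3, -2.1]
opening: 0.687
grasp_force: 65.1
```

```bash
python3 - <<'E'
from h import *
o=sensors.get_obs();print(o['time_s'],o['eef_pos'],o['q'],o['grasp_force'],o['wrist_force'])
p=tcp_for_base([.640,.103,.010]);print(delta(p+[0,0,.10],Rf),delta(p+[0,0,.015],Rf))
E
```

```text
7.1 [0.527  0.1587 0.2638] [ 0.0846 -0.378   2.2836 -0.0364  0.3725  1.6156] 65.08561491966248 [ 0.2413  0.3177 -2.0502]
[  0.438  63.126 168.102   0.      0.009   0.   ] [-64.194  63.101 223.308   0.      0.009   0.   ]
```

Emit:
carry_out --deltas "0 16 42 0 0.009 0 1; 0 32 84 0 0.009 0 1; 0 48 126 0 0.009 0 1; 0 63 168 0 0.009 0 1; 0 63 168 0 0.009 0 1; 0 63 168 0 0.009 0 1"

```text
time_s: 7.85
eef_pos: [0.6632, 0.1052, 0.1584]
eef_rot: [-0.015, 0.905, 0.032, 0.425]
wrist_force: [-0.7, 0.3, -1.8]
opening: 0.69
grasp_force: 65.2
```

```bash
python3 - <<'E'
from h import *
o=sensors.get_obs();print(o['time_s'],o['eef_pos'],o['q'],o['grasp_force'])
T=tool();p=tcp_for_base([.640,.103,.010]);print(delta(p+[0,0,.10],Rf),delta(p+[0,0,.015],Rf),delta(p,Rf))
s=vision.camera('side');c=vision.camera('scene')
base=T[:3,3]-.061*Z-.025*T[:3,2]
def draw(im,n):
    for z in(0,.084):
        u=np.array([base+[.03*np.cos(q),.03*np.sin(q),z] for q in np.linspace(0,6.28,40)])
        cv2.polylines(im,[np.round(proj(n,u)).astype(int)],1,(0,0,255))
    return im
s=draw(s,'side')[160:340,250:430];c=draw(c,'scene')[120:300,260:440]
cv2.imwrite('pics/h4.png',np.hstack([cv2.resize(s,(400,400)),cv2.resize(c,(400,400))]))
E
```

```text
7.85 [0.6632 0.1052 0.1584] [-0.0719  0.1366  2.1015  1.3025  0.1135  0.1781] 65.19741296768188
[-5.291  0.656 -0.952 -0.002 -0.006  0.002] [-70.716   0.618  53.313  -0.002  -0.006   0.002] [-82.261   0.611  62.889  -0.002  -0.006   0.002]
```

View pics/h4.png

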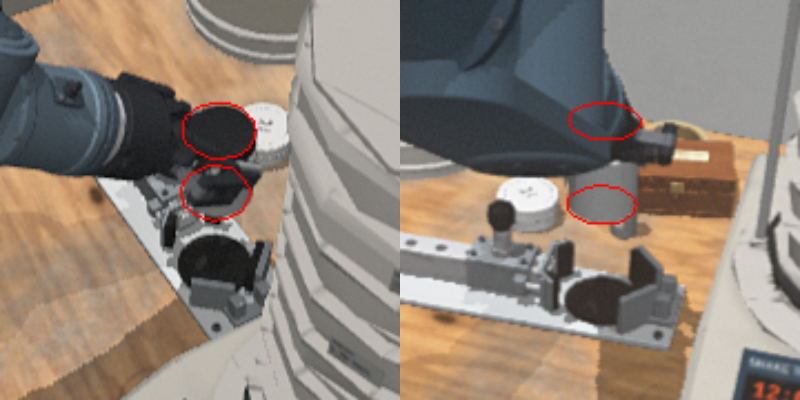

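The side view shows the jar upright in the grip. Its lid is inside the predicted ring and it is above the carrier. I descend slowly because q5 is near its singularity.

```bash
python3 - <<'E'
from h import *
p=tcp_for_base([.642,.101,.010])
for h in(.06,.04,.02):print(delta(p+[0,0,h],Rf))
E
```

```text
[-34.152   2.482  26.106  -0.001  -0.005   0.001]
[-49.531   2.487  38.891  -0.001  -0.005   0.001]
[-64.911   2.493  51.677  -0.001  -0.005   0.001]
```

Emit:
carry_out --deltas "-8 1 6 0 -0.005 0 1; -13 1 10 0 -0.005 0 1; -19 2 14 0 -0.005 0 1; -24 2 18 0 -0.005 0 1; -29 2 22 0 -0.005 0 1; -34 2.5 26 0 -0.005 0 1; -39 2.5 30 0 -0.005 0 1; -44 2.5 34.5 0 -0.005 0 1; -49.5 2.5 39 0 -0.005 0 1; -57 2.5 45 0 -0.005 0 1; -65 2.5 51.5 0 -0.005 0 1; -65 2.5 51.5 0 -0.005 0 1"

```text
time_s: 9.45
eef_pos: [0.6602, 0.103, 0.0762]
eef_rot: [-0.015, 0.905, 0.031, 0.423]
wrist_force: [0.3, -0.5, -0.8]
opening: 0.688
grasp_force: 65.2
```

```bash
python3 - <<'E'
from h import *
o=sensors.get_obs();print(o['time_s'],o['eef_pos'],o['q'],o['grasp_force'],o['wrist_force'])
T=tool();p=tcp_for_base([.642,.101,.010]);
for h in (.01,0,-.004):print(delta(p+[0,0,h],Rf))
print('jar axis',T[:3,:3]@(Rf.T@Z))
s=vision.camera('side')
base=T[:3,3]-.061*Z-.025*T[:3,2]
for z in(0,.084):
    u=np.array([base+[.03*np.cos(q),.03*np.sin(q),z] for q in np.linspace(0,6.28,40)])
    cv2.polylines(s,[np.round(proj('side',u)).astype(int)],1,(0,0,255))
cv2.imwrite('pics/h5.png',cv2.resize(s[160:340,230:430],None,fx=3.5,fy=3.3))
E
```

```text
9.45 [0.6602 0.103  0.0762] [-0.0771  0.3265  2.1113  2.5401  0.1992 -1.0728] 65.19731283187866 [ 0.3082 -0.5348 -0.7859]
[-8.073  0.737  7.932 -0.001 -0.001  0.001]
[-15.742   0.739  14.349  -0.001  -0.001   0.001]
[-18.81    0.74   16.916  -0.001  -0.001   0.001]
jar axis [-0.0013 -0.0003  1.    ]
```

View pics/h5.png

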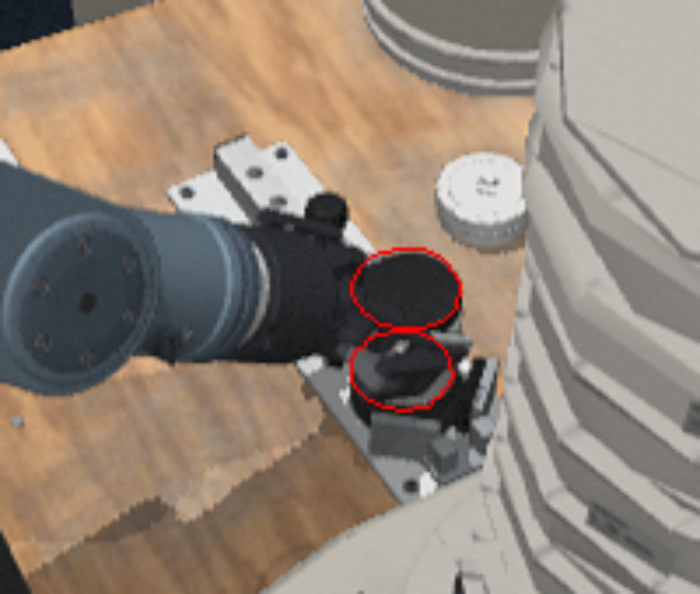

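The jar is upright about 20 mm above the seat, between the V-stop and the jaw. I lower it to contact.

Emit:
carry_out --deltas "-4 0.7 4 0 0 0 1; -8 0.7 8 0 0 0 1; -10.5 0.7 10 0 0 0 1; -13 0.7 12 0 0 0 1; -14.5 0.7 13.3 0 0 0 1; -14.5 0.7 13.3 0 0 0 1"

```text
time_s: 10.25
eef_pos: [0.6612, 0.1016, 0.0567]
eef_rot: [-0.014, 0.905, 0.03, 0.423]
wrist_force: [-0.6, -0.0, -2.4]
opening: 0.688
grasp_force: 65.2
```

Emit:
carry_out --deltas "-0.8 0 0.6 0 0 0 1; -1.5 0 1.3 0 0 0 1; -1.5 0 1.3 0 0 0 1; -1.5 0 1.3 0 0 0 1"

```text
time_s: 10.75
eef_pos: [0.6617, 0.1017, 0.0555]
eef_rot: [-0.014, 0.905, 0.03, 0.424]
wrist_force: [-0.8, -0.8, 2.6]
opening: 0.688
grasp_force: 65.7
```

Emit:
carry_out --deltas "0 0 0 0 0 0 0.3; 0 0 0 0 0 0 0; 0 0 0 0 0 0 0; 0 0 0 0 0 0 0; 0 0 -10 0 0 0 0; 0 0 -30 0 0 0 0; 0 0 -60 0 0 0 0; 0 0 -100 0 0 0 0; 0 0 -140 0 0 0 0; 0 0 -180 0 0 0 0; 0 0 -180 0 0 0 0; 0 0 -180 0 0 0 0"

```text
time_s: 12.25
eef_pos: [0.5255, 0.0936, 0.1696]
eef_rot: [-0.016, 0.905, 0.031, 0.424]
wrist_force: [-0.3, 0.2, 0.5]
opening: 0.996
grasp_force: 0.0
```

```bash
python3 - <<'E'
from h import *
o=sensors.get_obs();print(o['time_s'],o['eef_pos'],o['q'])
fk=Rt([0,0,-1],-cx)
print(delta([.52,.16,.30]),delta([.56,.20,.30],fk),delta([.615,.19,.24],fk))
E
```

```text
12.25 [0.5255 0.0936 0.1696] [-0.1528 -0.2457  2.4262  1.0609  0.1976  0.3759]
[ 99.544 -66.955 -83.95    0.      0.      0.   ] [ 126.813 -104.051  -51.082    0.681   -0.687   -1.459] [115.401 -90.08   28.916   0.681  -0.687  -1.459]
```

Emit:
carry_out --deltas "60 -20 -50 0 0 0 0; 100 -60 -70 0.068 -0.069 -0.146 0; 120 -100 -60 0.136 -0.137 -0.292 0; 127 -104 -51 0.204 -0.206 -0.438 0; 127 -104 -51 0.272 -0.275 -0.584 0; 127 -104 -51 0.34 -0.344 -0.73 0; 127 -104 -51 0.409 -0.412 -0.875 0; 127 -104 -51 0.477 -0.481 -1.02 0; 127 -104 -51 0.545 -0.55 -1.167 0; 127 -104 -51 0.613 -0.618 -1.313 0; 127 -104 -51 0.681 -0.687 -1.459 0; 127 -104 -51 0.681 -0.687 -1.459 0"

```text
time_s: 13.75
eef_pos: [0.5612, 0.2006, 0.2991]
eef_rot: [-0.0, 0.683, 0.731, -0.0]
wrist_force: [-0.2, 0.2, -0.1]
opening: 0.999
grasp_force: 0.0
```

```bash
python3 - <<'E'
from h import *
o=sensors.get_obs();print(o['time_s'],o['eef_pos'],o['eef_rot'],o['q'])
fk=Rt([0,0,-1],-cx)
print(delta([.615,.17,.23],fk))
E
```

```text
13.75 [0.5612 0.2006 0.2991] [-0.0002  0.6829  0.7305 -0.0004] [ 0.1443  0.18    1.4712 -0.0002  1.4912  0.077 ]
[-34.09   51.699  69.036  -0.001   0.     -0.   ]
```

Emit:
carry_out --deltas "-15 25 35 0 0 0 0; -34 52 69 0 0 0 0; -34 52 69 0 0 0 0; -34 52 69 0 0 0 0; -34 52 69 0 0 0 0"

```text
time_s: 14.38
eef_pos: [0.6154, 0.1701, 0.2326]
eef_rot: [0.001, 0.683, 0.731, 0.001]
wrist_force: [0.3, -0.1, 1.1]
opening: 1.002
grasp_force: 0.0
```

```bash
python3 - <<'E'
from h import *
T=tool();im=vision.camera('wrist');np.save('T6.npy',T);print(T)
cv2.imwrite('pics/w6.png',im);cv2.imwrite('pics/s6.png',vision.camera('side'))
E
```

```text
[[-0.0674  0.9977  0.0027  0.6154]
 [ 0.9977  0.0674  0.0007  0.1701]
 [ 0.0005  0.0028 -1.      0.2326]
 [ 0.      0.      0.      1.    ]]
```

View pics/w6.png

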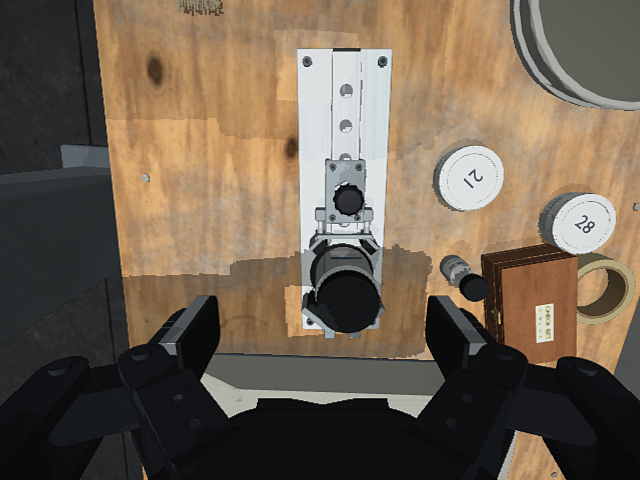

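The jar is standing in the carrier with its lid centre at about (347,302). The knob is at (348,199) and the plate's top corners are at (298,49) and (391,49).

```bash
python3 - <<'E'
from h import *
from scipy.optimize import least_squares
T=np.load('T6.npy')
k=back('wrist',(348,198),.098,T);j=back('wrist',(347,303),.094,T)
print('knob',k,'lid',j,'sep along cx',(j-k)@cx,'across',(j-k)@cy)
pts=np.array([[-150,-46,8],[-150,46,8],[150,-46,8],[-18,0,98]])/1000.;uv=np.array([[297.5,49],[391.5,48.5],[303,330],[348,198]])
def W(c,P):
    a=c[2];return np.c_[c[0]+P[:,0]*np.cos(a)-P[:,1]*np.sin(a),c[1]+P[:,0]*np.sin(a)+P[:,1]*np.cos(a),P[:,2]]
f=least_squares(lambda c:(proj('wrist',W(c,pts),T)-uv).ravel(),[.64,.17,-1.5]);print(f.x,f.fun)
fk=Rt([0,0,-1],-cx)
print(delta([k[0],k[1],.16],fk),delta([k[0],k[1],.067],fk))
E
```

```text
knob [0.634  0.1978 0.098 ] lid [0.6417 0.1038 0.094 ] sep along cx 0.09435577183723308 across 0.0013677908526283883
[ 0.6365  0.1775 -1.497 ] [-1.8215 -1.2647  0.986  -1.3189 -0.6505 -0.7189  1.1514  3.002 ]
[26.238 20.235 72.378  0.002 -0.     0.   ] [ 26.208  20.011 165.378   0.002  -0.      0.   ]
```

```bash
python3 - <<'E'
from h import *
fk=Rt([0,0,-1],-cx)
print(delta([.635,.194,.16],fk),delta([.635,.194,.066],fk))
E
```

```text
[22.368 20.974 72.379  0.002 -0.     0.   ] [ 22.338  20.747 166.378   0.002  -0.      0.   ]
```

Emit:
carry_out --deltas "11 10 36 0 0 0 0; 22.4 21 72 0 0 0 0; 22.4 21 72 0 0 0 0; 22.4 21 95 0.002 0 0 0; 22.4 21 120 0.002 0 0 0; 22.4 21 145 0.002 0 0 0; 22.4 21 160 0.002 0 0 0; 22.4 21 166.5 0.002 0 0 0; 22.4 21 166.5 0.002 0 0 0; 22.4 21 166.5 0.002 0 0 0"

```text
time_s: 15.72
eef_pos: [0.6355, 0.1935, 0.0653]
eef_rot: [-0.0, 0.683, 0.731, -0.0]
wrist_force: [0.7, 1.0, 0.6]
opening: 1.0
grasp_force: 0.0
```

```bash
python3 - <<'E'
from h import *
o=sensors.get_obs();print(o['time_s'],o['eef_pos'],o['wrist_force'],o['torque'])
im=vision.camera('wrist');cv2.imwrite('pics/w7.png',im)
print(proj('wrist',np.array([[.635,.194,.098],[.642,.1025,.094]])))
E
```

```text
15.725 [0.6355 0.1935 0.0653] [0.7016 1.0194 0.5502] [-0.0287 -0.022  -0.0327]
[[322.172  342.5713]
 [323.7876 520.0189]]
```

View pics/w7.png

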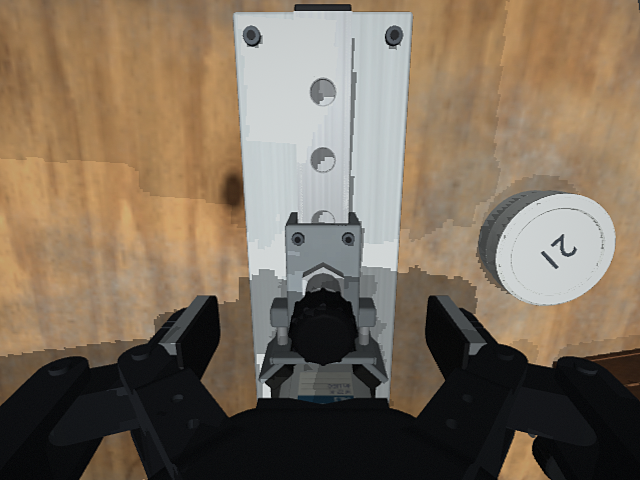

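The knob is at about (323,330) between the open fingers, centred across but about 3 mm farther along +tool x. I shift by that and close.

Emit:
carry_out --deltas "2.5 0.3 0.5 0 0 0 0; 2.5 0.3 0.5 0 0 0 0; 2.5 0.3 0.5 0 0 0 1; 2.5 0.3 0.5 0 0 0 1; 2.5 0.3 0.5 0 0 0 1; 2.5 0.3 0.5 0 0 0 1; 2.5 0.3 0.5 0 0 0 1; 2.5 0.3 0.5 0 0 0 1; 2.5 0.3 0.5 0 0 0 1; 2.5 0.3 0.5 0 0 0 1; 2.5 0.3 0.5 0 0 0 1; 2.5 0.3 0.5 0 0 0 1"

```text
time_s: 17.27
eef_pos: [0.6353, 0.1959, 0.0638]
eef_rot: [-0.0, 0.683, 0.731, -0.0]
wrist_force: [5.3, 0.5, 0.2]
opening: 0.269
grasp_force: 59.1
```

Emit:
carry_out --deltas "0 0 -3 0 0 0 1; 0 0 -6 0 0 0 1; 0 0 -9 0 0 0 1; 0 0 -12 0 0 0 1; 0 0 -12 0 0 0 1; 0 0 -12 0 0 0 1"

```text
time_s: 18.02
eef_pos: [0.6351, 0.1958, 0.0745]
eef_rot: [-0.001, 0.683, 0.731, -0.001]
wrist_force: [9.3, 0.7, -8.4]
opening: 0.268
grasp_force: 59.1
```

Emit:
carry_out --deltas "0 0.4 -0.7 0 0 0 1; 0 0.7 -1.3 0 0 0 1; 0 0.7 -1.3 0 0 0 1; -2 0.7 -1.3 0 0 0 1; -4 0.7 -1.3 0 0 0 1; -6 0.7 -1.3 0 0 0 1; -6 0.7 -1.3 0 0 0 1"

```text
time_s: 18.9
eef_pos: [0.6355, 0.19, 0.0753]
eef_rot: [-0.001, 0.683, 0.731, -0.001]
wrist_force: [6.8, 1.1, -7.3]
opening: 0.264
grasp_force: 59.1
```

Emit:
carry_out --deltas "-3 0 0 0 0 0 1; -6 0 0 0 0 0 1; -9 0 0 0 0 0 1; -12 0 0 0 0 0 1; -15 0 0 0 0 0 1; -18 0 0 0 0 0 1; -20 0 0 0 0 0 1; -22 0 0 0 0 0 1; -23.5 0 0 0 0 0 1; -24.5 0 0 0 0 0 1; -24.5 0 0 0 0 0 1; -24.5 0 0 0 0 0 1"

```text
time_s: 20.4
eef_pos: [0.6371, 0.1671, 0.0755]
eef_rot: [-0.002, 0.683, 0.731, -0.0]
wrist_force: [7.1, 5.5, -7.6]
opening: 0.264
grasp_force: 59.1
```

Emit:
carry_out --deltas "-0.7 0 0 0 0 0 1; -1.3 0 0 0 0 0 1; -1.3 0 0 0 0 0 1; -1.3 0 2 0 0 0 1; -1.3 0 4 0 0 0 1; -1.3 0 6 0 0 0 1; -1.3 0 6 0 0 0 1"

```text
time_s: 21.28
eef_pos: [0.6372, 0.1662, 0.0696]
eef_rot: [-0.002, 0.683, 0.731, -0.0]
wrist_force: [7.4, 7.8, -6.6]
opening: 0.269
grasp_force: 59.2
```

Emit:
carry_out --deltas "0 0 2 0 0 0 1; 0 0 4 0 0 0 1; 0 0 5.5 0 0 0 1; 0 0 6.3 0 0 0 1; 0 0 6.3 0 0 0 1; 0 0 6.3 0 0 0 1"

```text
time_s: 22.02
eef_pos: [0.6372, 0.1662, 0.0639]
eef_rot: [-0.002, 0.683, 0.731, 0.0]
wrist_force: [5.6, 7.2, -4.2]
opening: 0.269
grasp_force: 59.7
```

Emit:
carry_out --deltas "0 0 0.5 0 0 0 1; 0 0 1 0 0 0 1; 0 0 1.5 0 0 0 1; 0 0 1.5 0 0 0 1; 0 0 1.5 0 0 0 1"

```text
time_s: 22.65
eef_pos: [0.6374, 0.1663, 0.0638]
eef_rot: [-0.002, 0.683, 0.731, 0.0]
wrist_force: [1.6, 6.6, 4.1]
opening: 0.267
grasp_force: 60.3
```

```bash
python3 - <<'E'
from h import *
o=sensors.get_obs();print(o['time_s'],o['eef_pos'],o['wrist_force'],o['torque'])
s=vision.camera('side');w=vision.camera('wrist');c=vision.camera('scene')
cv2.imwrite('pics/f8.png',np.hstack([cv2.resize(s[190:310,270:390],(400,400)),cv2.resize(w[0:480,80:560],(400,400))]))
cv2.imwrite('pics/sc8.png',c)
E
```

```text
22.65 [0.6374 0.1663 0.0638] [1.6058 6.5987 4.1098] [ 0.9824 -0.2822 -0.032 ]
```

View pics/f8.png

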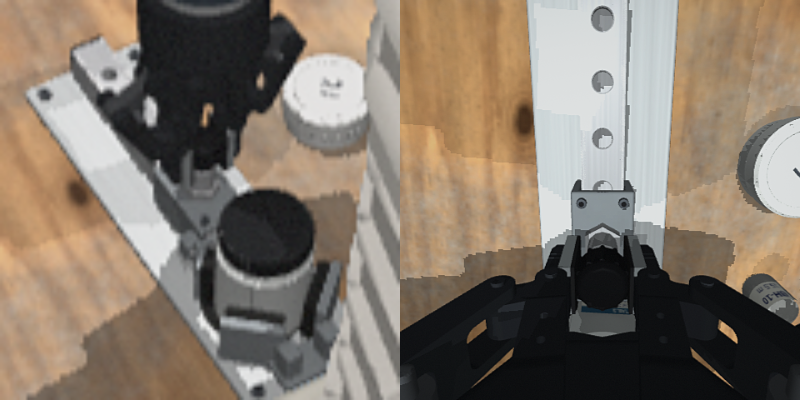

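The jar stands clamped between the jaw and the V-stop. One more hole is now exposed behind the saddle, and the pin is on its hard stop: the height is back to 63.8 mm and the push is now upward. The knob is still gripped.

```bash
python3 -c "
from bench import ctrl
print(ctrl.hand_in())"
```

```text
the job is handed in; nothing more can be done
None
```

The job is handed in at about 23 s of the 72 s limit: the jar is upright and clamped against the V-stop, the pin is fully home in the next hole, the gripper still holds the knob, and the tin, vial and brush were not touched.

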